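# Nut drivers back into the graded rail

### The arm

A 6-joint arm with a two-finger parallel gripper is mounted at the origin on the work surface. World frame = base frame: x ahead of the robot, y to its left, z up, the work surface at z = 0. Lengths are in mm, angles in rad, forces in N, time in s.
With the tool pointing down it reaches from about 275 to 750 mm from the base axis. Payload 10.2 kg.
Tool frame: the origin (TCP) lies between the finger pads; the fingertips stand 14 mm ahead of it and the grasp point (between the pads) lies 5 mm behind it (tip_reach is the distance from the TCP to the fingertips, in mm); z points along the fingers, y is the line along which they close (so a half turn about z gives the same grasp; the last joint's range is limited). The gripper opens to 85 mm and grips with 20 to 120 N. Pads are 22 mm wide; open, the fingers measure 114 mm over their backs; the gripper's body (76 mm by 85 mm) begins 54 mm behind the grasp point. The pads swing forward as they close: fully open they stand 13 mm farther back than shut.
Start: joints at [-1.434, 0.313, 1.498, -0, 1.331, -0.223], TCP at [184.833, -491.394, 245.294] pointing down, gripper open.
Joint ranges: [-2.94, 2.94], [-0.97, 2.17], [0.19, 2.56], [-1.23, 4.37], [0.02, 3.11], [-2.88, 2.88]. Speed limits (rad/s): [2.39, 2.39, 3.01, 3.14, 3.14, 3.14].

### API

Orientations are given as a unit quaternion [w, x, y, z].
In Python, from rig import * gives the robot as it stands.
- The arm moves only by the tool arm_command, never from a script. Its argument "steps" is a list that holds one entry, the list of rows, each a list of 7 numbers: the opening, from 0 (shut) to 1 (fully open), then the shift along the tool's x, y, z each as a share of 0.05 m, from -1 to 1, then the turn, a rotation vector about the tool's x, y, z each as a share of 0.15 rad, from -1 to 1. A call has 1 to 8 rows; each row shifts and turns the commanded pose from where the row before left it, along the tool's axes as they then stand; what a row does not reach is not made up. A row lasts 1/8 s, in which the tool goes at most 62.5 mm and 10.7 degrees, less where a joint would pass 70% of its speed; a pose out of reach is approached as far as the arm can. A call with a number of a shift or a turn outside -1 to 1 is refused whole. A call with a gripper value outside its range is refused whole. The fingers move at their own pace and stop on an object; "squeeze" is the grip in N (left out, the last holds). Time passes only in rows, so rows that do not move let the fingers close. It gives the time, the measured TCP pose, the force, the opening and the grip force at its end, in the units of the state.
- sense(): the state, without advancing time (a new reading comes with each control period).
- capture(name): name is "side" or "top"; returns the picture (480x640x3 uint8, red, green, blue); there is no depth.
- get_calibration(name): a dict with "intrinsics" (3x3 intrinsics, pixels), "D" ([k1, k2, p1, p2, k3] as OpenCV has them; the pictures are not rectified), "rvec" (rotation vector, rad) and "tvec" (3), from world to camera coordinates, as OpenCV has them. Camera axes: x right, y down, z forward; pixel columns grow to the right and rows downward; lengths in mm; the calibration is good to about 2 mm. A picture is of the moment at which its call begins. get_calibration takes no time and is no camera call.
- finish_job(): hands the job in; it is judged then, once.
The state is a dict: "time_s": time; "joints": joint angles; "dq": joint speeds; "tau": joint torques, N m; "eef_pos": TCP position; "ee_rot": TCP orientation; "force": force on the tool from outside, world axes, zero at the start; "wrist_torque": the same for the moment, N m; "grip_width": opening from 0.0 (shut) to 1.0 (fully open); "grip_force": force on a finger pad.
Only numpy, scipy, OpenCV 4.12 (cv2) and the standard library are available. Lean on these libraries where they do the work, as an engineer would, in place of code of your own. Each camera call takes 0.05 s, during which the arm holds its last target. There are 200 camera calls.

### The job

Put the two nut drivers, the yellow one and the red one, from the wooden caddy back into the slanted tool rail, each in the hole bored for its shaft, pushed fully home so the collar sits flat on the rail, and let go. Leave the screwdriver in the caddy and everything else on the bench where it is.

Things in the scene. Friction and masses are not known exactly. Their poses are not given: they have to be found in the camera images.
- driver12: nut driver, yellow handle, upright in a pocket of the caddy. Steel shaft 12 mm dia., 95 mm long, end chamfered 1.5 mm. Origin: centre of the flat underside of its 35 mm collar, where the shaft begins; z up the handle, shaft along -z. Round grip 31 mm dia. from 36 to 92 mm above the origin, thinner below it, handle top at 105 mm. Its turn about z does not matter. 0.08 to 0.24 kg
- driver18: nut driver, red handle, upright in a pocket of the caddy. Steel shaft 18 mm dia., 95 mm long, end chamfered 1.5 mm. Origin: centre of the flat underside of its 35 mm collar, where the shaft begins; z up the handle, shaft along -z. Round grip 31 mm dia. from 36 to 92 mm above the origin, thinner below it, handle top at 105 mm. Its turn about z does not matter. 0.08 to 0.24 kg
- caddy: wooden tool caddy fixed to the bench, 100 x 235 x 120 mm high. Dark top plate with three equal 24 mm pockets in a row, 70 mm apart; in each a tool hangs shaft down, collar resting on the plate: two nut drivers and a screwdriver, in any order. Origin: centre of its underside; y along the row (pockets at y = -70, 0, 70 mm; collars at z = 120 mm)
- rack: tool rack fixed to the bench: aluminium rail 300 x 58 x 30 mm with five graded through holes 60 mm apart, on two grey side plates and a dark base 170 x 325 mm. The rail is tipped 30 degrees, top face towards the robot's side. Origin on the bench below the middle hole (mouths 115 mm up); y along the row to the smaller holes. A driver fully home has its collar flat on the rail
- hole0 (a point): centre of the mouth, in the rail's slanted top face, of the 9 mm driver's hole (10.5 mm bore, chamfered, right through), number 1 of 5 from the left as seen from the robot; taken by the blue driver. z: hole's axis out of the mouth, leaning 30 degrees from vertical towards the robot's side; y: along the row to the smaller holes; x: across the rail
- hole1 (a point): centre of the mouth, in the rail's slanted top face, of the 12 mm driver's hole (13.5 mm bore, chamfered, right through), number 2 of 5 from the left as seen from the robot; empty at the start. z: hole's axis out of the mouth, leaning 30 degrees from vertical towards the robot's side; y: along the row to the smaller holes; x: across the rail
- hole2 (a point): centre of the mouth, in the rail's slanted top face, of the 15 mm driver's hole (16.5 mm bore, chamfered, right through), number 3 of 5 from the left as seen from the robot; empty, its driver is out on loan. z: hole's axis out of the mouth, leaning 30 degrees from vertical towards the robot's side; y: along the row to the smaller holes; x: across the rail
- hole3 (a point): centre of the mouth, in the rail's slanted top face, of the 18 mm driver's hole (19.5 mm bore, chamfered, right through), number 4 of 5 from the left as seen from the robot; empty at the start. z: hole's axis out of the mouth, leaning 30 degrees from vertical towards the robot's side; y: along the row to the smaller holes; x: across the rail
- hole4 (a point): centre of the mouth, in the rail's slanted top face, of the 21 mm driver's hole (22.5 mm bore, chamfered, right through), number 5 of 5 from the left as seen from the robot; taken by the green driver. z: hole's axis out of the mouth, leaning 30 degrees from vertical towards the robot's side; y: along the row to the smaller holes; x: across the rail
- driver9: nut driver, blue handle, home in the 9 mm hole; it stays. Steel shaft 9 mm dia., 95 mm long, end chamfered 1.5 mm. Origin: centre of the flat underside of its 35 mm collar, where the shaft begins; z up the handle, shaft along -z. Round grip 31 mm dia. from 36 to 92 mm above the origin, thinner below it, handle top at 105 mm. Its turn about z does not matter. 0.08 to 0.24 kg
- driver21: nut driver, green handle, home in the 21 mm hole; it stays. Steel shaft 21 mm dia., 95 mm long, end chamfered 1.5 mm. Origin: centre of the flat underside of its 35 mm collar, where the shaft begins; z up the handle, shaft along -z. Round grip 31 mm dia. from 36 to 92 mm above the origin, thinner below it, handle top at 105 mm. Its turn about z does not matter. 0.08 to 0.24 kg
- screwdriver: screwdriver with a grey handle of the same shape and size as the nut drivers' (origin under its 35 mm collar, z up the handle, 105 mm tall above the collar) on a thin 7 mm shaft, in the third pocket of the caddy; it stays there
- multimeter: yellow multimeter lying on the bench, 185 x 90 x 46 mm; origin at the centre of its underside
- chassis: open aluminium instrument case with a circuit board, 200 x 130 x 45 mm; origin at the centre of its underside
- pliers: orange-handled pliers lying flat, 195 mm long, 16 mm high; origin near the pivot on the bench
- standoff_bin: small grey bin of brass and steel standoffs, 150 x 100 x 55 mm; origin at the centre of its underside
- cleaner_tub: white and blue plastic tub standing behind, 62 mm in diameter, 100 mm high; origin at the centre of its underside

How it is judged (in metres and radians):
On the way, in this order (a step that is already met when the one before it is completed fails the run):
1. one of the two drivers (either) is fully home in its own hole (((distance between driver12 and hole1 below 0.005 m and angle between the z axis of driver12 and the z axis of hole1, either way round below 0.08 rad) or (distance between driver18 and hole3 below 0.005 m and angle between the z axis of driver18 and the z axis of hole3, either way round below 0.08 rad))), for 0.1 s.
2. the yellow driver is home in the 12 mm hole and the red driver in the 18 mm hole (distance between driver12 and hole1 below 0.005 m and angle between the z axis of driver12 and the z axis of hole1, either way round below 0.08 rad and distance between driver18 and hole3 below 0.005 m and angle between the z axis of driver18 and the z axis of hole3, either way round below 0.08 rad), for 0.1 s.
At the end, for the whole second after the job is handed in: The yellow driver in the 12 mm hole, the red one in the 18 mm hole, collar centres within 5 mm of the hole mouths, axes within 0.08 rad of the holes', at rest and released; blue and green drivers still home, screwdriver within 20 mm of its start (all of step 2 and linear speed of each of driver12, driver18 below 0.02 m/s and distance between driver9 and hole0 below 0.005 m and angle between the z axis of driver9 and the z axis of hole0, either way round below 0.08 rad and distance between driver21 and hole4 below 0.005 m and angle between the z axis of driver21 and the z axis of hole4, either way round below 0.08 rad and distance of screwdriver from where it was at the start of the episode below 0.02 m); the robot touches nothing.
It fails at once if the screwdriver in the caddy is moved more than 20 mm (distance of screwdriver from where it was at the start of the episode above 0.02 m).
It fails at once if the blue or the green driver is moved more than 15 mm (distance of any of driver9, driver21 from where it was at the start of the episode above 0.015 m).
It fails at once if the multimeter, case, pliers, bin or tub is moved more than 30 mm (distance of any of multimeter, chassis, pliers, standoff_bin, cleaner_tub from where it was at the start of the episode above 0.03 m).
It also fails if it takes over 72 s, if anything falls off the work surface, if the arm or the gripper's body presses on something with over 40 N, if the wrist force passes 120 N, or if a joint passes its speed limit or range.

## Working session

There is one attempt and no reset: what is moved stays moved. The work goes in short steps, Python scripts to look and compute and a tool call to move; the robot and the scene stay as the last step left them, time stands still between calls to the robot, and variables do not carry over. Pictures are saved under pics/ and viewed, at most 10 in all, crops included, and the job is handed in when it is done.

Besides the shell and the picture viewer there is one more tool, called after "Request:" by a JSON object that holds its "name" and its "arguments". arm_command: Moves the arm, as the interface text tells. Its arguments: {"type":"object","properties":{"steps":{"type":"array"},"squeeze":{"type":"number"}},"required":["steps"]}

```bash
mkdir -p pics; python3 - <<'E'
from rig import *
import cv2
for n in("side","top"):
    im=capture(n); cv2.imwrite(f"pics/{n}0.png",im[...,::-1].copy()); c=get_calibration(n); print(n,c)
s=sense(); print(s)
E
```

```text
side {'intrinsics': array([[570.28955938,   0.        , 327.71724392],
       [  0.        , 570.28955938, 232.19000772],
       [  0.        ,   0.        ,   1.        ]]), 'D': array([0.05870544, 0.        , 0.        , 0.        , 0.        ]), 'rvec': array([ 0.75329841, -2.6318326 ,  1.03421619]), 'tvec': array([452.72677901, 282.79881855, 963.20208401])}
top {'intrinsics': array([[475.12829607,   0.        , 320.45284057],
       [  0.        , 475.12829607, 238.08922697],
       [  0.        ,   0.        ,   1.        ]]), 'D': array([-0.03692387,  0.        ,  0.        ,  0.        ,  0.        ]), 'rvec': array([ 2.120321  , -2.14839102,  0.22964607]), 'tvec': array([1.12872431e+00, 5.50036038e+02, 1.15103339e+03])}
{'time_s': 0.1, 'joints': array([-1.43435631e+00,  3.13405299e-01,  1.49838975e+00, -8.86782720e-06,
        1.33102655e+00, -2.23380782e-01]), 'dq': array([ 1.27840925e-03, -6.81074676e-04, -2.32071100e-03, -5.59669059e-04,
        2.40463793e-04,  9.74428430e-05]), 'tau': array([ 3.46602370e-03, -4.12898612e+01, -2.60140175e+01, -1.27189842e-04,
        3.06654831e-03, -3.16239766e-05]), 'eef_pos': array([ 184.81980863, -491.14613081,  244.77576393]), 'ee_rot': array([-6.14079027e-04,  9.83859356e-01,  1.78942422e-01,  2.24005834e-05]), 'force': array([ 0.63124505, -0.08517233,  0.11318267]), 'wrist_torque': array([-0.04169611, -0.02146475,  0.03502073]), 'grip_force': 0.0, 'grip_width': 0.9965931131369359}
```

View pics/side0.png

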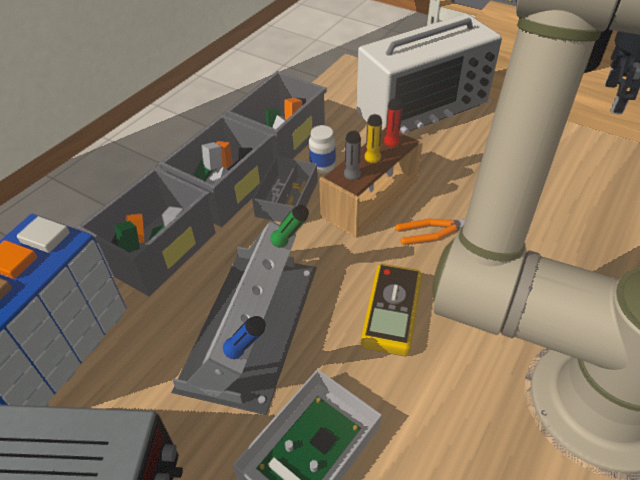

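View pics/top0.png

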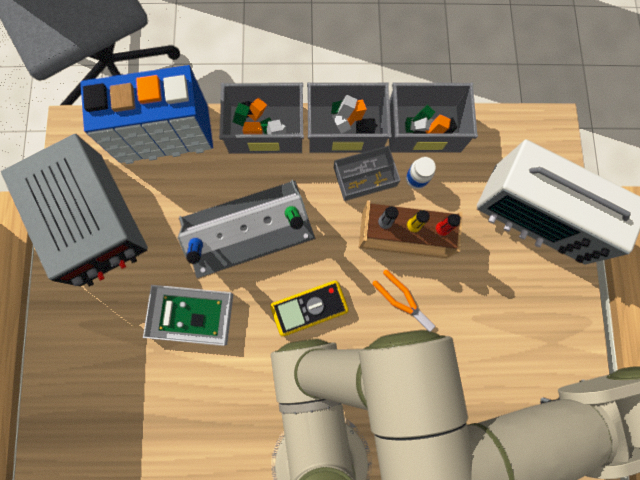

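The side view shows the grey, yellow and red handles in the caddy at about (352,155), (374,138) and (393,123). The blue driver is at (243,337), green at (290,226), and the rail holes lie between them. In the top view the handles are at (390,215), (420,220) and (450,223). Holes 1 to 3 are at about (220,237), (243,227) and (266,220).

```bash
cat > h.py <<'E'
import numpy as np, cv2
from rig import *
from scipy.spatial.transform import Rotation as R
def cam(n):
    c=get_calibration(n); return c["intrinsics"],c["D"],cv2.Rodrigues(c["rvec"])[0],c["tvec"]
def ray(n,px):
    K,D,r,t=cam(n); u=cv2.undistortPoints(np.array([[px]],float),K,D)[0,0]
    d=r.T@np.array([u[0],u[1],1]); return -r.T@t,d/np.linalg.norm(d)
def plane(n,px,z):
    o,d=ray(n,px); return o+d*(z-o[2])/d[2]
def tri(a,b):
    o1,d1=ray("side",a);o2,d2=ray("top",b)
    s=np.linalg.lstsq(np.stack([d1,-d2],1),o2-o1,rcond=None)[0]
    p,q=o1+s[0]*d1,o2+s[1]*d2; return (p+q)/2,np.linalg.norm(p-q)
def proj(n,P):
    c=get_calibration(n); return cv2.projectPoints(np.array(P,float).reshape(-1,1,3),c["rvec"],c["tvec"],c["intrinsics"],c["D"])[0][:,0]
def blob(hsv,hr,box,s=120,v=60):
    x0,x1,y0,y1=box; h=hsv[y0:y1,x0:x1]; m=np.zeros(h.shape[:2],np.uint8)
    for a,b in hr: m|=cv2.inRange(h,(a,s,v),(b,255,255))
    n,l,st,c=cv2.connectedComponentsWithStats(m); i=1+np.argmax(st[1:,4])
    ys,xs=np.nonzero(l==i); return c[i]+[x0,y0],st[i,4],np.array([xs.min()+x0,xs.max()+x0,ys.min()+y0,ys.max()+y0])
E
python3 - <<'E'
from h import *
I={n:cv2.imread(f"pics/{n}0.png") for n in("side","top")}
H={n:cv2.cvtColor(I[n],cv2.COLOR_BGR2HSV) for n in I}
col=dict(yellow=[(20,34)],red=[(0,8),(172,180)],blue=[(105,125)],green=[(50,80)])
box=dict(side=dict(yellow=(360,384,105,170),red=(383,408,90,155),blue=(215,270,310,365),green=(265,312,200,255)),
 top=dict(yellow=(403,432,205,240),red=(433,464,205,240),blue=(180,210,230,270),green=(278,308,200,235)))
for k in col:
    r={n:blob(H[n],col[k],box[n][k]) for n in I}
    print(k,tri(r["side"][0],r["top"][0]),r)
# holes: dark blobs
for n,seeds in(("side",[(243,310),(254,288),(267,264)]),("top",[(220,237),(243,227),(266,220)])):
    g=cv2.cvtColor(I[n],cv2.COLOR_BGR2GRAY)
    for s in seeds:
        w=g[s[1]-7:s[1]+8,s[0]-8:s[0]+9].astype(float); 
        wt=np.clip(np.median(w)-25-w,0,None); ys,xs=np.mgrid[-7:8,-8:9]
        p=np.array([s[0]+(wt*xs).sum()/wt.sum(),s[1]+(wt*ys).sum()/wt.sum()]); print(n,s,p,plane(n,p,115))
a=cv2.resize(I["side"][210:360,200:320],None,fx=4,fy=4,interpolation=2)[:600,:400]
b=cv2.resize(I["top"][170:290,170:320],None,fx=2.66,fy=2.66,interpolation=2)
o=np.zeros((600,800,3),np.uint8);o[:,:400]=a;o[:319,400:799]=b[:319,:399]
b=cv2.resize(I["top"][190:260,350:480],None,fx=3,fy=3);o[330:540,400:790]=b
cv2.imwrite("pics/c1.png",o)
E
```

```text
yellow (array([ 560.32335211, -220.24755455,  165.00435041]), np.float64(2.050572704075549)) {'side': (array([372.90702479, 144.21280992]), np.int32(484), array([365, 381, 123, 162])), 'top': (array([414.11170213, 224.01595745]), np.int32(188), array([407, 424, 213, 232]))}
red (array([ 551.73315998, -288.83384249,  164.21709624]), np.float64(1.435802327008991)) {'side': (array([392.37060041, 128.5320911 ]), np.int32(483), array([384, 401, 108, 146])), 'top': (array([443.43859649, 227.30701754]), np.int32(228), array([435, 455, 217, 236]))}
blue (array([519.43841717, 290.17970432, 134.99060191]), np.float64(2.3528076209763658)) {'side': (array([236.61320755, 343.14528302]), np.int32(530), array([223, 253, 322, 358])), 'top': (array([194.60233918, 245.16959064]), np.int32(171), array([187, 202, 238, 253]))}
green (array([591.95626462,  63.63847892, 146.3941623 ]), np.float64(4.265565997552702)) {'side': (array([282.91812865, 230.33625731]), np.int32(342), array([271, 297, 212, 245])), 'top': (array([291.12676056, 212.51408451]), np.int32(142), array([285, 299, 206, 221]))}
side (243, 310) [245.3539823  316.30973451] [548.27600339 233.1517499  115.        ]
side (254, 288) [254.76146789 288.88990826] [569.66248794 179.41782842 115.        ]
side (267, 264) [265.85384615 262.95384615] [588.22243835 122.18239582 115.        ]
top (220, 237) [219.064      234.88933333] [548.39819502 238.01193515 115.        ]
top (243, 227) [242.97829716 226.76293823] [567.67472219 181.22608124 115.        ]
top (266, 220) [266.6989713  218.85868977] [586.56638819 124.48984957 115.        ]
```

View pics/c1.png

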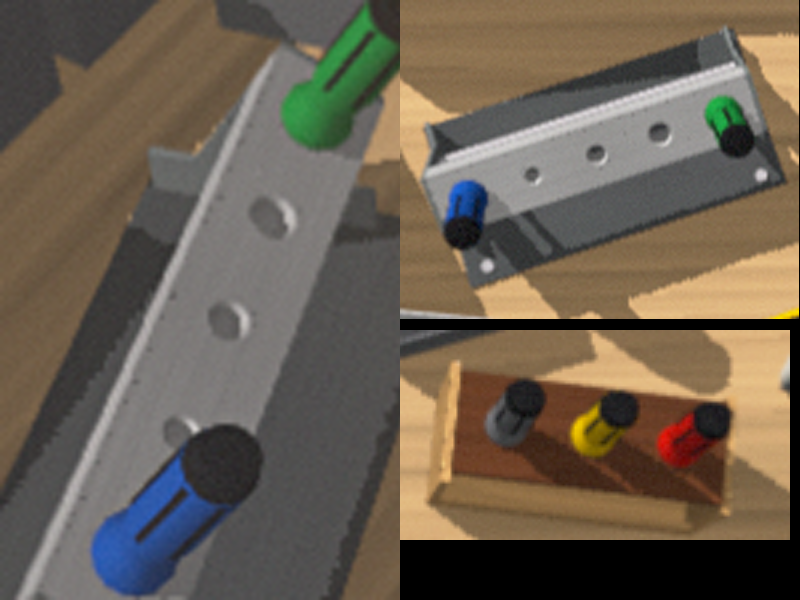

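The crop shows hole centres in the top view at about (219.6,235.8), (244.1,227.9) and (267.4,220). In the side view, holes 2 and 3 are at (257.5,290.2) and (268.2,264.2), and hole 1 is half hidden at (245.2,318).

```bash
cat >> h.py <<'E'
def go(p,Rt=None):
    s=sense(); q=s["ee_rot"]; R0=R.from_quat([*q[1:],q[0]]); Rt=Rt or R0
    print("pos",s["eef_pos"].round(1),"rot(first)",((R0.inv()*Rt).as_rotvec()/.15).round(2),"shift now",(R0.inv().apply(p-s["eef_pos"])/50).round(3),"shift after rot",(Rt.inv().apply(p-s["eef_pos"])/50).round(3))
def tool(y,z):
    y=np.array(y,float);z=np.array(z,float);z/=np.linalg.norm(z);y-=z*(y@z);y/=np.linalg.norm(y)
    return R.from_matrix(np.stack([np.cross(y,z),y,z],1))
RC=tool((.992,-.124,0),(0,0,-1))
E
python3 - <<'E'
from h import *
for a,b in(((257.5,290.2),(244.1,227.9)),((268.2,264.2),(267.4,220)),((245.2,318.2),(219.6,235.8))):
    print(plane("side",a,115),plane("top",b,115),tri(a,b))
go(np.array([560,-220,300]),RC)
E
```

```text
[563.9087983  179.20426521 115.        ] [564.85624573 178.49766413 115.        ] (array([564.88967643, 178.55391345, 113.69754199]), np.float64(0.5307038667609782))
[582.88535549 122.3280663  115.        ] [583.72850385 122.78729363 115.        ] (array([583.25240077, 122.56768532, 115.18289402]), np.float64(0.9310080152226538))
[546.16664812 236.26648352 115.        ] [546.16519729 236.67894335 115.        ] (array([545.98385214, 236.54167384, 115.51361246]), np.float64(0.17360142492560868))
pos [ 184.8 -491.1  244.8] rot(first) [-0.01 -0.01 -7.24] shift now [ 8.933 -2.435 -1.099] shift after rot [ 6.312  6.773 -1.104]
```

Request:
{"name": "arm_command", "arguments": {"steps": [[[1,0,0,-0.2,0,0,-0.9],[1,0,0,-0.2,0,0,-0.9],[1,0,0,-0.2,0,0,-0.9],[1,0,0,-0.2,0,0,-0.9],[1,0,0,-0.2,0,0,-0.9],[1,0,0,-0.1,0,0,-0.9],[1,0,0,0,0,0,-0.9],[1,0,0,0,0,0,-0.94]]]}}

```text
time_s: 1.1
eef_pos: [184.8, -491.3, 300.0]
ee_rot: [-0.0, 0.748, 0.663, 0.0]
force: [-0.1, 0.2, -0.8]
grip_width: 1.003
grip_force: 0.0
```

Request:
{"name": "arm_command", "arguments": {"steps": [[[1,0.6,0.65,0,0,0,0],[1,0.6,0.65,0,0,0,0],[1,0.6,0.65,0,0,0,0],[1,0.6,0.65,0,0,0,0],[1,0.6,0.65,0,0,0,0],[1,0.6,0.65,0,0,0,0],[1,0.6,0.65,0,0,0,0],[1,0.6,0.65,0,0,0,0]]]}}

```text
time_s: 2.1
eef_pos: [473.7, -284.6, 300.0]
ee_rot: [-0.0, 0.75, 0.662, -0.0]
force: [-0.2, -0.7, -0.2]
grip_width: 1.004
grip_force: 0.0
```

```bash
python3 -c "
from h import *
go(np.array([560,-220,300]),RC);print(sense()['joints'])"
```

```text
pos [ 473.7 -284.6  300. ] rot(first) [-0. -0. -0.] shift now [ 1.497e+00  1.551e+00 -1.000e-03] shift after rot [ 1.496e+00  1.552e+00 -1.000e-03]
[-7.53000935e-01  3.43510908e-01  1.31402782e+00 -5.25996342e-05
  1.48471064e+00 -6.27960033e-01]
```

Request:
{"name": "arm_command", "arguments": {"steps": [[[1,0.5,0.52,0,0,0,0],[1,0.5,0.52,0,0,0,0],[1,0.5,0.51,0,0,0,0],[1,0,0,0,0,0,0]]]}}

```text
time_s: 2.6
eef_pos: [560.1, -219.4, 299.4]
ee_rot: [-0.001, 0.749, 0.663, -0.0]
force: [-0.5, 0.6, -0.6]
grip_width: 0.996
grip_force: 0.0
```

```bash
python3 -c "
from h import *
im={n:capture(n) for n in('side','top')}
o=np.zeros((480,800,3),np.uint8)
o[:,:400]=cv2.resize(im['side'][60:180,320:420],(400,480));o[:,400:]=cv2.resize(im['top'][180:300,370:470],(400,480))
cv2.imwrite('pics/a1.png',o[...,::-1].copy())
go(np.array([560.3,-220.2,190]),RC)"
```

```text
pos [ 558.7 -221.   299.8] rot(first) [-0.01 -0.   -0.  ] shift now [0.019 0.031 2.197] shift after rot [0.019 0.029 2.197]
```

View pics/a1.png

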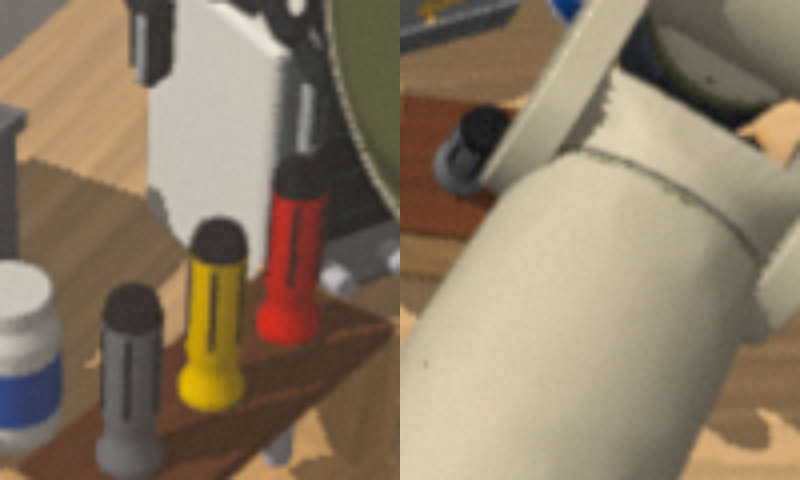

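The side view shows the open fingers, at crop (150,50) and (305,110), on either side of the yellow handle at (217,300). The top view is blocked by the arm. I'll descend and grip.

Request:
{"name": "arm_command", "arguments": {"steps": [[[1,0.02,0.02,0.55,0,0,0],[1,0,0,0.55,0,0,0],[1,0,0,0.55,0,0,0],[1,0,0,0.55,0,0,0],[0,0,0,0,0,0,0],[0,0,0,0,0,0,0],[0,0,0,0,0,0,0],[0,0,0,0,0,0,0]]], "squeeze": 60}}

```text
time_s: 3.7
eef_pos: [561.4, -220.6, 191.8]
ee_rot: [0.003, 0.75, 0.662, 0.001]
force: [5.3, -0.7, 1.7]
grip_width: 0.345
grip_force: 61.5
```

Request:
{"name": "arm_command", "arguments": {"steps": [[[0,0,0,-0.3,0,0,0],[0,0,0,-0.6,0,0,0],[0,0,0,-0.7,0,0,0],[0,0,0,-0.7,0,0,0],[0,0,0,-0.7,0,0,0],[0,0,0,-0.7,0,0,0],[0,0,0,-0.5,0,0,0],[0,0,0,0,0,0,0]]]}}

```text
time_s: 4.7
eef_pos: [560.2, -220.1, 402.0]
ee_rot: [0.002, 0.75, 0.662, 0.0]
force: [0.3, -0.3, -1.2]
grip_width: 0.349
grip_force: 61.3
```

```bash
cat >> h.py <<'E'
XR=np.array([.951,.310,0]); AX=-.5*XR+np.array([0,0,.866])
H1=np.array([546.2,236.5,115]); H3=np.array([583.3,122.6,115]); RR=tool(.866*XR+[0,0,.5],-AX)
E
python3 -c "
from h import *
print(sense()['joints'],sense()['force'])
go(np.array([450,200,400]),RC); go(H1+AX*(71+125),RR)
im=capture('side');cv2.imwrite('pics/l1.png',im[...,::-1].copy())"
```

```text
[-5.68833652e-01  4.55668428e-01  8.97068966e-01 -9.32541629e-05
  1.78520051e+00 -4.43907060e-01] [ 0.27852676 -0.29161097 -1.20538916]
pos [ 560.2 -220.1  402. ] rot(first) [ 0.02  0.01 -0.  ] shift now [ 8.063 -3.234  0.017] shift after rot [ 8.064 -3.229  0.041]
pos [ 560.2 -220.1  402. ] rot(first) [-3.42  0.78 -2.86] shift now [ 8.195 -3.197  2.322] shift after rot [ 8.77  -0.65   2.334]
```

View pics/l1.png

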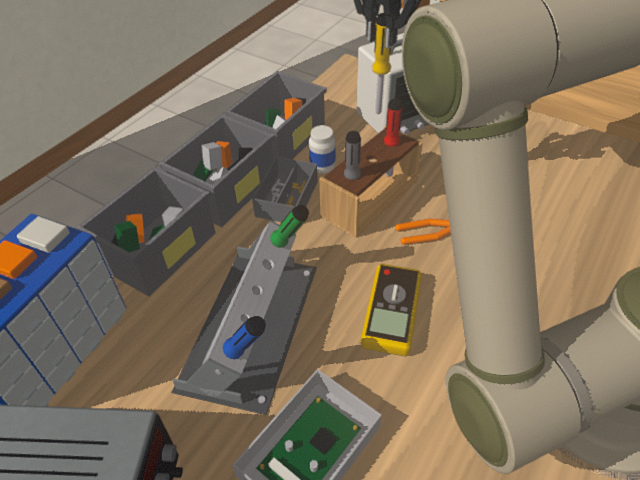

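The yellow driver hangs straight in the gripper, at about (382,45).

Request:
{"name": "arm_command", "arguments": {"steps": [[[0,0.5,-0.2,0,0,0,0],[0,0.9,-0.36,0,0,0,0],[0,0.9,-0.36,0,0,0,0],[0,0.9,-0.36,0,0,0,0],[0,0.9,-0.36,0,0,0,0],[0,0.9,-0.36,0,0,0,0],[0,0.9,-0.36,0,0,0,0],[0,0.9,-0.36,0,0,0,0]]]}}

```text
time_s: 5.75
eef_pos: [466.5, 135.6, 398.8]
ee_rot: [-0.001, 0.75, 0.662, -0.001]
force: [-0.3, -0.3, -2.1]
grip_width: 0.348
grip_force: 61.2
```

Request:
{"name": "arm_command", "arguments": {"steps": [[[0,0.8,-0.3,0,0,0,0],[0,0.5,-0.2,0,0,0,0],[0,0,0,0,-0.7,0.15,-0.55],[0,0,0,0,-0.7,0.15,-0.55],[0,0,0,0,-0.7,0.15,-0.55],[0,0,0,0,-0.7,0.15,-0.55],[0,0,0,0,-0.6,0.15,-0.6],[0,0,0,0,0,0,0]]]}}

```text
time_s: 6.75
eef_pos: [449.7, 201.4, 398.8]
ee_rot: [0.152, 0.572, 0.779, 0.204]
force: [1.4, 0.2, -0.8]
grip_width: 0.346
grip_force: 61.3
```

```bash
python3 -c "
from h import *
print(sense()['joints'])
go(H1+AX*(71+125),RR)"
```

```text
[ 0.14444322 -0.09517192  1.64187338  0.08584213  1.08670975 -0.17949226]
pos [449.7 201.4 398.8] rot(first) [-0.06  0.05 -0.06] shift now [ 0.075 -1.044  2.03 ] shift after rot [ 0.069 -1.061  2.021]
```

Request:
{"name": "arm_command", "arguments": {"steps": [[[0,0,-0.3,0.4,-0.06,0.05,-0.06],[0,0.02,-0.3,0.5,0,0,0],[0,0.02,-0.3,0.5,0,0,0],[0,0.02,-0.16,0.4,0,0,0],[0,0,0,0.22,0,0,0],[0,0,0,0,0,0,0]]]}}

```text
time_s: 7.5
eef_pos: [454.8, 206.2, 285.9]
ee_rot: [0.153, 0.567, 0.782, 0.21]
force: [0.1, -0.8, -1.0]
grip_width: 0.35
grip_force: 61.3
```

```bash
cat > look.py <<'E'
import sys
from h import *
H=H1 if sys.argv[1]=='1' else H3
go(H+AX*(71+float(sys.argv[3])),RR)
im={n:capture(n) for n in('side','top')}
o=np.zeros((520,800,3),np.uint8)
for i,n in enumerate(im):
    u,v=proj(n,H+AX*30)[0].astype(int)
    c=im[n][max(v-52,0):v+52,u-40:u+40]; o[:,400*i:400*i+400]=cv2.resize(c,(400,520),interpolation=2)
    print(n,"crop origin",u-40,v-52,"x5")
cv2.imwrite(f'pics/{sys.argv[2]}.png',o[...,::-1].copy())
for n in im: cv2.imwrite(f'pics/full_{sys.argv[2]}_{n}.png',im[n][...,::-1].copy())
E
python3 look.py 1 b1 125
```

```text
pos [454.8 206.2 285.9] rot(first) [0.01 0.   0.  ] shift now [ 0.01  -0.04   0.003] shift after rot [ 0.01  -0.04   0.003]
side crop origin 211 258 x5
top crop origin 179 187 x5
```

View pics/b1.png

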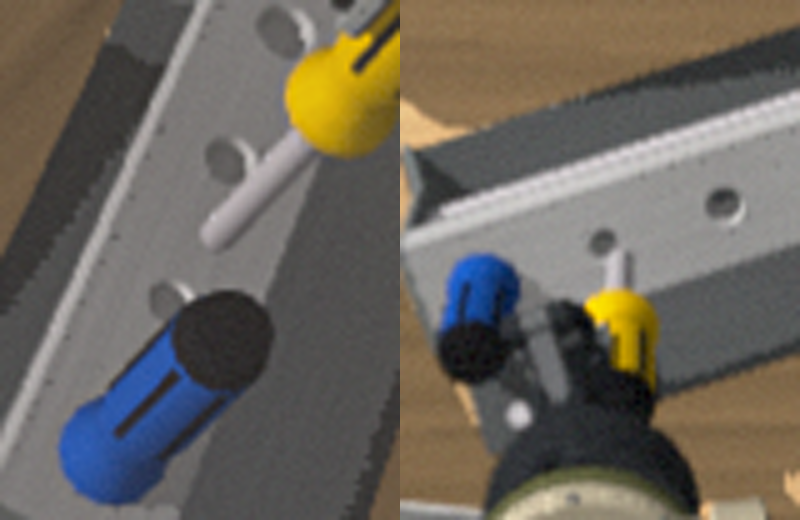

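The crop shows the shaft tip at about (213,237) on the left (side view) and (620,255) on the right (top view). Hole 1 is at (172,299) and (604,241).

```bash
python3 - <<'E'
from h import *
s=sense();q=s["ee_rot"];r=R.from_quat([*q[1:],q[0]]);print(s["eef_pos"],r.as_matrix()[:,2],-AX)
o=np.array([211,258]);ot=np.array([179,187])
ts=o+np.array([213,237])/5;tt=ot+np.array([620-400,255])/5
p,e=tri(ts,tt);print("tip",p,e,"expected",H1+AX*30)
print("side proj tip, +30",(proj("side",[H1+AX*30,H1+AX*60,H1])-o)*5)
print("top proj",(proj("top",[H1+AX*30,H1+AX*60,H1])-ot)*5+[400,0])
d=RR.inv().apply(p-H1);print("tip in tool frame rel hole",d)
E
```

```text
[454.81932675 206.11972312 287.00738836] [ 0.47860208  0.15548747 -0.8641549 ] [ 0.4755  0.155  -0.866 ]
tip [535.08780342 223.22934611 143.57301883] 0.27683644749885017 expected [531.935 231.85  140.98 ]
side proj tip, +30 [[204.95844485 264.40215803]
 [241.038191   225.62098794]
 [170.48354225 301.45782405]]
top proj [[602.42974698 263.14743245]
 [601.43599116 283.37062753]
 [603.37686609 243.9246188 ]]
tip in tool frame rel hole [ -9.17331328   1.57894029 -32.08373176]
```

```bash
python3 - <<'E'
from h import *
o=np.array([211,258]);ot=np.array([179,187])
for a,b in(((213,237),(620,255)),((308,150),(620,290)),((345,97),(622,322))):
    p,e=tri(o+np.array(a)/5,ot+(np.array(b)-[400,0])/5);print(RR.inv().apply(p-H1),e)
print(RR.inv().apply(sense()["eef_pos"]-H1))
E
```

```text
[ -9.17331328   1.57894029 -32.08373176] 0.27683644749885017
[-11.31773004   1.063333   -95.77545124] 8.373554628455784
[ -11.24237559    1.19499333 -130.69316383] 2.466220194837314
[  -0.56349347    2.63211114 -197.1108439 ]
```

```bash
python3 - <<'E'
import cv2,numpy as np
a=cv2.imread('pics/full_b1_side.png')[200:340,200:330];b=cv2.imread('pics/full_b1_top.png')[200:300,160:260]
o=np.zeros((560,800,3),np.uint8);t=cv2.resize(a,(440,474));o[:474,:440]=t;o[:360,440:]=cv2.resize(b,(360,360));cv2.imwrite('pics/b2.png',o)
E
```

```text
(no output)
```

View pics/b2.png

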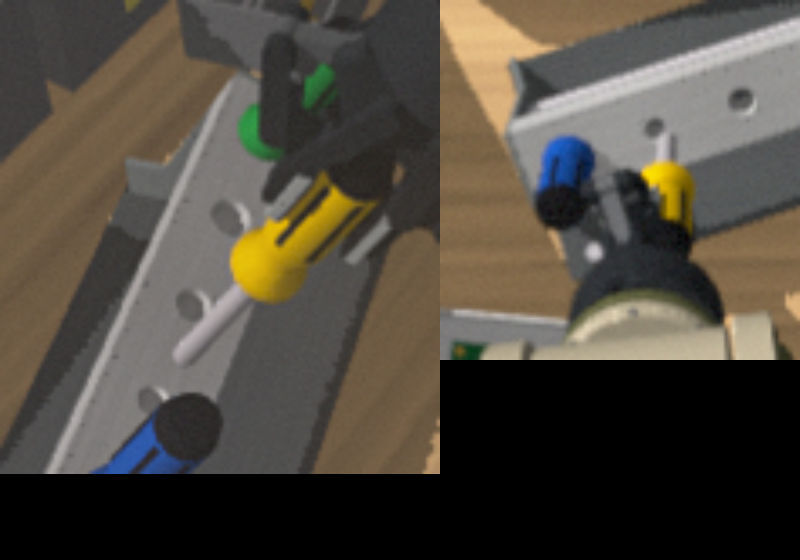

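The driver is parallel to the hole axis but sits about 10 mm off the pad centre along tool x, so the tip needs to move +9 mm in x. I'll advance and look again.

Request:
{"name": "arm_command", "arguments": {"steps": [[[0,0.09,-0.02,0,0,0,0],[0,0.09,-0.01,0.1,0,0,0],[0,0,0,0.2,0,0,0],[0,0,0,0.1,0,0,0],[0,0,0,0,0,0,0]]]}}

```text
time_s: 8.22
eef_pos: [460.0, 217.3, 267.7]
ee_rot: [0.153, 0.567, 0.782, 0.21]
force: [-0.5, 0.6, -1.5]
grip_width: 0.352
grip_force: 61.3
```

```bash
python3 - <<'E'
from h import *
print("pocket",plane("side",(372,158),120), plane("side",(372,158),117))
im={n:capture(n) for n in('side','top')}
o=np.zeros((480,800,3),np.uint8)
for i,n in enumerate(im):
    u,v=proj(n,H1+AX*20)[0].astype(int)
    o[:,400*i:400*i+400]=cv2.resize(im[n][v-30:v+30,u-25:u+25],(400,480),interpolation=2); print(n,u-25,v-30,"x8")
cv2.imwrite('pics/b3.png',o[...,::-1].copy())
print(RR.inv().apply(sense()["eef_pos"]-H1))
E
```

```text
pocket [ 566.26793289 -229.16818751  120.        ] [ 567.93094117 -232.41746391  117.        ]
side 224 283 x8
top 194 208 x8
[   8.42145424    0.64312469 -176.73395631]
```

View pics/b3.png

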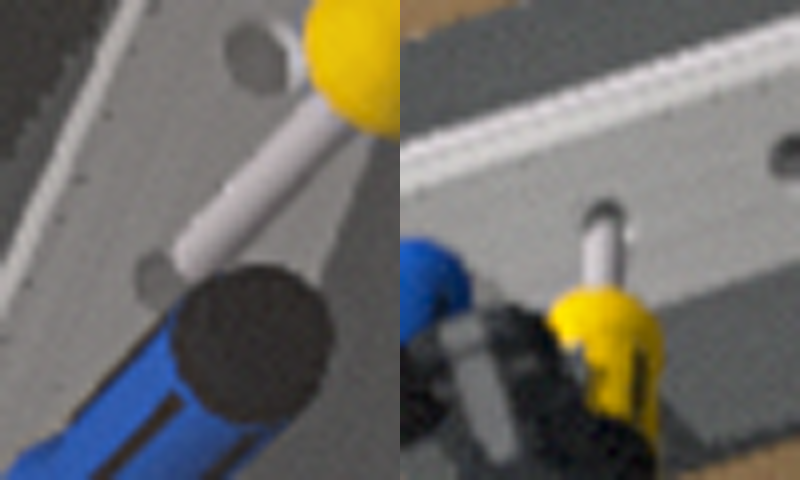

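Tip is at about (192,262) in the side crop, and the hole's left edge is near (137,283). In the top crop, the tip at (602,225) is just below the hole at (605,218).

```bash
python3 - <<'E'
from h import *
o=np.array([224,283]);ot=np.array([194,208])
p,e=tri(o+np.array([192,260])/8,ot+np.array([202,224])/8);print("tip",RR.inv().apply(p-H1),e)
for d in(0,12):print((proj("side",[H1+AX*d])-o)*8,(proj("top",[H1+AX*d])-ot)*8+[400,0])
ball,e=tri(o+np.array([385,45])/8,ot+np.array([207,335])/8);print("ball",RR.inv().apply(ball-H1),e)
t=np.linspace(0,2*np.pi,8,endpoint=False)
ring=[H1+RR.apply([6.75*np.cos(a),6.75*np.sin(a),0]) for a in t]
print(((proj("side",ring)-o)*8).round(),((proj("top",ring)-ot)*8+[400,0]).round())
E
```

```text
tip [ -0.3063503    1.10289963 -10.57410878] 3.4640822664881807
[[168.77366761 282.33251848]] [[605.40298574 222.27939007]]
[[190.54092518 258.93587468]] [[604.80544689 234.39756491]]
ball [  -2.4744564     0.37095832 -108.03731883] 1.064875011067923
[[158. 309.]
 [141. 291.]
 [140. 267.]
 [156. 253.]
 [180. 256.]
 [197. 274.]
 [197. 297.]
 [181. 312.]] [[584. 229.]
 [585. 213.]
 [598. 202.]
 [615. 203.]
 [627. 215.]
 [626. 232.]
 [613. 243.]
 [596. 242.]]
```

Request:
{"name": "arm_command", "arguments": {"steps": [[[0,0.01,-0.02,0.1,0,0,0],[0,0,0,0.1,0,0,0],[0,0,0,0.06,0,0,0],[0,0,0,0.06,0,0,0],[0,0,0,0,0,0,0]]]}}

```text
time_s: 8.95
eef_pos: [466.8, 220.0, 253.8]
ee_rot: [0.153, 0.567, 0.782, 0.211]
force: [0.2, 0.7, -1.0]
grip_width: 0.35
grip_force: 61.3
```

Request:
{"name": "arm_command", "arguments": {"steps": [[[0,0,0,0.06,0,0,0],[0,0,0,0.06,0,0,0],[0,0,0,0.06,0,0,0],[0,0,0,0.06,0,0,0],[0,0,0,0,0,0,0]]]}}

```text
time_s: 9.57
eef_pos: [472.6, 221.9, 243.5]
ee_rot: [0.153, 0.567, 0.782, 0.211]
force: [1.4, -0.5, -1.9]
grip_width: 0.35
grip_force: 61.3
```

Request:
{"name": "arm_command", "arguments": {"steps": [[[0,0,0,0.1,0,0,0],[0,0,0,0.1,0,0,0],[0,0,0,0.1,0,0,0],[0,0,0,0,0,0,0]]]}}

```text
time_s: 10.07
eef_pos: [479.8, 224.2, 230.3]
ee_rot: [0.153, 0.567, 0.782, 0.211]
force: [1.9, -0.8, -1.4]
grip_width: 0.35
grip_force: 61.2
```

```bash
python3 - <<'E'
from h import *
im={n:capture(n) for n in('side','top')}
o=np.zeros((480,800,3),np.uint8)
for i,n in enumerate(im):
    u,v=proj(n,H1+AX*50)[0].astype(int)
    o[:,400*i:400*i+400]=cv2.resize(im[n][v-48:v+48,u-40:u+40],(400,480),interpolation=2); print(n,u-40,v-48,"x5")
cv2.imwrite('pics/b4.png',o[...,::-1].copy())
print(RR.inv().apply(sense()["eef_pos"]-H1))
E
```

```text
side 216 257 x5
top 179 194 x5
[   8.94762502   -0.30878616 -133.6420729 ]
```

View pics/b4.png

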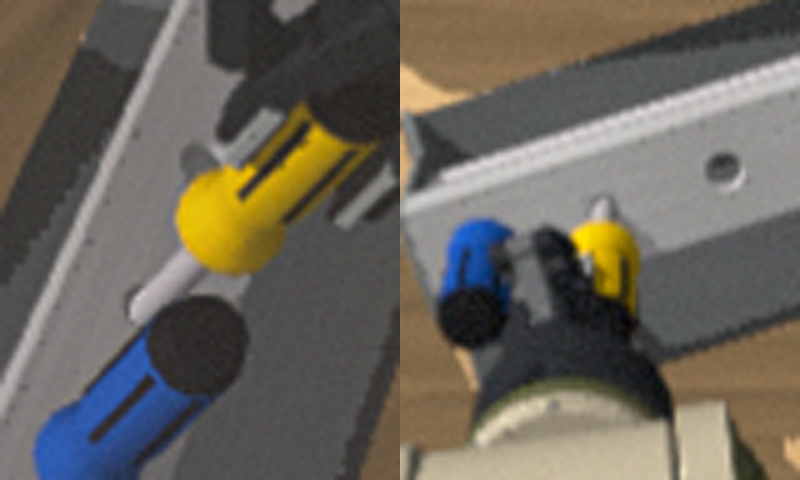

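In both views the shaft is inside hole 1, about 32 mm deep, and the force is low. I'll keep pushing.

Request:
{"name": "arm_command", "arguments": {"steps": [[[0,0,0,0.12,0,0,0],[0,0,0,0.12,0,0,0],[0,0,0,0.12,0,0,0],[0,0,0,0.12,0,0,0],[0,0,0,0.12,0,0,0],[0,0,0,0.12,0,0,0],[0,0,0,0.12,0,0,0],[0,0,0,0,0,0,0]]]}}

```text
time_s: 11.18
eef_pos: [500.0, 230.8, 194.0]
ee_rot: [0.153, 0.567, 0.782, 0.211]
force: [4.5, 0.1, -2.2]
grip_width: 0.348
grip_force: 61.2
```

Request:
{"name": "arm_command", "arguments": {"steps": [[[0,0,0,0.1,0,0,0],[0,0,0,0.1,0,0,0],[0,0,0,0.08,0,0,0],[0,0,0,0.04,0,0,0],[0,0,0,0,0,0,0]]]}}

```text
time_s: 11.8
eef_pos: [507.5, 233.3, 180.4]
ee_rot: [0.153, 0.567, 0.782, 0.211]
force: [5.3, -0.4, -1.5]
grip_width: 0.345
grip_force: 61.2
```

Request:
{"name": "arm_command", "arguments": {"steps": [[[0,0,0,0.04,0,0,0],[0,0,0,0.04,0,0,0],[0,0,0,0.03,0,0,0],[0,0,0,0,0,0,0]]]}}

```text
time_s: 12.3
eef_pos: [510.1, 234.1, 175.7]
ee_rot: [0.153, 0.567, 0.782, 0.211]
force: [5.4, -1.2, 0.5]
grip_width: 0.348
grip_force: 61.4
```

Request:
{"name": "arm_command", "arguments": {"steps": [[[0,0,0,0.03,0,0,0],[0,0,0,0.03,0,0,0],[0,0,0,0,0,0,0]]]}}

```text
time_s: 12.68
eef_pos: [511.2, 234.5, 174.6]
ee_rot: [0.154, 0.566, 0.782, 0.211]
force: [-10.5, -8.0, 21.3]
grip_width: 0.343
grip_force: 63.7
```

About 25 N of axial reaction, so the collar is seated. I'll release and retreat.

Request:
{"name": "arm_command", "arguments": {"steps": [[[1,0,0,0,0,0,0],[1,0,0,0,0,0,0],[1,0,0,0,0,0,0],[1,0,0,0,0,0,0],[1,0,0,-0.4,0,0,0],[1,0,0,-0.7,0,0,0],[1,0,0,-0.7,0,0,0],[1,0,0,-0.7,0,0,0]]]}}

```text
time_s: 13.68
eef_pos: [450.9, 214.9, 282.0]
ee_rot: [0.153, 0.567, 0.782, 0.21]
force: [0.4, 0.3, 0.1]
grip_width: 0.997
grip_force: 0.0
```

Request:
{"name": "arm_command", "arguments": {"steps": [[[1,0,0,-0.7,0,0,0],[1,0,0,-0.7,0,0,0],[1,0,0,0,0.7,0,0.6],[1,0,0,0,0.7,0,0.6],[1,0,0,0,0.7,0,0.6],[1,0,0,0,0.7,0,0.6],[1,0,0,0,0.6,0,0.6],[1,0,0,0,0,0,0]]]}}

```text
time_s: 14.68
eef_pos: [418.8, 204.1, 341.1]
ee_rot: [-0.043, 0.745, 0.664, 0.036]
force: [0.3, 0.3, 0.2]
grip_width: 1.0
grip_force: 0.0
```

```bash
python3 - <<'E'
from h import *
im={n:capture(n)[...,::-1].copy() for n in('side','top')}
col=dict(yellow=[(20,34)],red=[(0,8),(172,180)])
hs=cv2.cvtColor(im['side'],cv2.COLOR_BGR2HSV); ht=cv2.cvtColor(im['top'],cv2.COLOR_BGR2HSV)
rs=blob(hs,col['red'],(375,415,80,165)); rt=blob(ht,col['red'],(425,470,200,245)); print(rs,rt)
go(np.array([552,-297,400]),RC)
o=np.zeros((600,800,3),np.uint8)
o[:300,:400]=cv2.resize(im['side'][210:360,190:390],(400,300),interpolation=2)
o[300:,:400]=cv2.resize(im['side'][85:205,320:480],(400,300),interpolation=2)
o[:300,400:]=cv2.resize(im['top'][180:270,180:300],(400,300),interpolation=2)
o[300:,400:]=cv2.resize(im['top'][190:265,360:460],(400,300),interpolation=2)
cv2.imwrite('pics/d1.png',o); cv2.imwrite('pics/fs.png',im['side']);cv2.imwrite('pics/ft.png',im['top'])
E
```

```text
Traceback (most recent call last):
  File "h.py", line 20, in blob
    n,l,st,c=cv2.connectedComponentsWithStats(m); i=1+np.argmax(st[1:,4])
                                                      ~~~~~~~~~^^^^^^^^^^
ValueError: attempt to get argmax of an empty sequence
```

```bash
python3 - <<'E'
from h import *
I={n:cv2.imread(f"pics/{n}0.png") for n in("side","top")}
for k,p in dict(grey=(391.3,213.3),yellow=(423,216.7),red=(454,220)).items(): print(k,plane("top",p,221))
for P in((560,-220),(559.3,-230.3)):
  print(P,[proj(n,[[*P,225],[*P,172],[*P,120]]).round(1) for n in I])
for P in((552,-289),(551,-299)):
  print(P,[proj(n,[[*P,225],[*P,172],[*P,120]]).round(1) for n in I])
# dark caps in each view
for n,bs in(("side",[(366,382,110,130),(385,402,95,115)]),("top",[(414,432,207,226),(444,464,210,228)])):
  for x0,x1,y0,y1 in bs:
    g=I[n][y0:y1,x0:x1].max(2); ys,xs=np.nonzero(g<55); print(n,xs.mean()+x0,ys.mean()+y0,len(xs))
s=capture("side");t=capture("top")
print([ (n,[len(np.nonzero(cv2.inRange(cv2.cvtColor(i,cv2.COLOR_RGB2HSV),(0,150,60),(6,255,255))[a:b,c:d])[0])]) for n,i,(a,b,c,d) in(("side",s,(90,155,375,415)),("top",t,(200,245,430,470)))])
go(np.array([552,-297,400]),RC)
E
```

```text
grey [ 571.70869102 -158.28890963  221.        ]
yellow [ 563.39336568 -228.2665862   221.        ]
red [ 555.31079784 -296.96790723  221.        ]
(560, -220) [array([[374.9, 120.3],
       [373.6, 141.7],
       [372.5, 161.4]]), array([[419.8, 217.8],
       [414.5, 223.1],
       [409.8, 227.8]])]
(559.3, -230.3) [array([[377.7, 117.7],
       [376.4, 139.1],
       [375.1, 158.8]]), array([[424.5, 218.1],
       [418.9, 223.3],
       [414. , 228. ]])]
(552, -289) [array([[394.8, 104.1],
       [392.9, 125.5],
       [391.2, 145.1]]), array([[451.1, 221.1],
       [444.3, 226.2],
       [438.3, 230.8]])]
(551, -299) [array([[397.5, 101.9],
       [395.5, 123.2],
       [393.7, 142.8]]), array([[455.6, 221.5],
       [448.6, 226.6],
       [442.4, 231.1]])]
side 379.3333333333333 120.88888888888889 9
side 398.3142857142857 101.8 35
top 422.64462809917353 216.1818181818182 121
top 453.4830508474576 219.864406779661 118
[('side', [0]), ('top', [183])]
pos [417.8 204.3 341.9] rot(first) [-0.1  -0.74  0.07] shift now [-9.468  3.776 -2.278] shift after rot [-9.616  3.908 -1.163]
```

Request:
{"name": "arm_command", "arguments": {"steps": [[[1,0,0,-0.3,0,-0.37,0],[1,0,0,-0.6,-0.1,-0.37,0.07],[1,-0.6,0.24,-0.27,0,0,0],[1,-0.9,0.36,0,0,0,0],[1,-0.9,0.36,0,0,0,0],[1,-0.9,0.36,0,0,0,0],[1,-0.9,0.36,0,0,0,0],[1,-0.9,0.36,0,0,0,0]]]}}

```text
time_s: 15.88
eef_pos: [487.8, -66.1, 400.4]
ee_rot: [0.0, 0.749, 0.662, -0.0]
force: [0.3, -0.2, -0.1]
grip_width: 1.0
grip_force: 0.0
```

Request:
{"name": "arm_command", "arguments": {"steps": [[[1,-0.9,0.36,0,0,0,0],[1,-0.9,0.36,0,0,0,0],[1,-0.9,0.36,0,0,0,0],[1,-0.9,0.36,0,0,0,0],[1,-0.6,0.3,0,0,0,0],[1,0,0,0,0,0,0]]]}}

```text
time_s: 16.62
eef_pos: [548.2, -285.7, 398.9]
ee_rot: [-0.001, 0.75, 0.661, -0.001]
force: [-0.1, 1.1, -0.7]
grip_width: 1.005
grip_force: 0.0
```

```bash
python3 - <<'E'
from h import *
go(np.array([554,-297.5,190]),RC)
i=cv2.cvtColor(capture('side'),cv2.COLOR_RGB2HSV)
print(blob(i,[(0,8),(172,180)],(375,415,80,165)),"before 392.37,128.53")
E
```

```text
pos [ 548.2 -285.7  398.9] rot(first) [-0.01  0.   -0.01] shift now [-0.219  0.153  4.177] shift after rot [-0.22   0.145  4.177]
(array([392.28898129, 128.75259875]), np.int32(481), array([383, 401, 108, 146])) before 392.37,128.53
```

Request:
{"name": "arm_command", "arguments": {"steps": [[[1,-0.22,0.15,0.2,0,0,0],[1,0,0,0.6,0,0,0],[1,0,0,0.6,0,0,0],[1,0,0,0.6,0,0,0],[1,0,0,0.6,0,0,0],[1,0,0,0.6,0,0,0],[1,0,0,0.6,0,0,0],[1,0,0,0.38,0,0,0]]]}}

```text
time_s: 17.68
eef_pos: [553.7, -295.2, 189.3]
ee_rot: [-0.001, 0.749, 0.662, -0.001]
force: [-0.2, 0.6, -0.3]
grip_width: 0.999
grip_force: 0.0
```

Request:
{"name": "arm_command", "arguments": {"steps": [[[0,0,0,0,0,0,0],[0,0,0,0,0,0,0],[0,0,0,0,0,0,0],[0,0,0,0,0,0,0],[0,0,0,-0.1,0,0,0],[0,0,0,-0.5,0,0,0],[0,0,0,-0.6,0,0,0],[0,0,0,-0.6,0,0,0]]], "squeeze": 60}}

```text
time_s: 18.68
eef_pos: [553.7, -295.7, 281.7]
ee_rot: [-0.001, 0.75, 0.662, -0.001]
force: [0.5, -0.2, -1.6]
grip_width: 0.351
grip_force: 59.3
```

Request:
{"name": "arm_command", "arguments": {"steps": [[[0,0,0,-0.6,0,0,0],[0,0,0,-0.6,0,0,0],[0,0,0,-0.6,0,0,0],[0,0,0,-0.6,0,0,0],[0,0,0,0,0,0,0]]]}}

```text
time_s: 19.3
eef_pos: [554.3, -296.0, 402.6]
ee_rot: [0.001, 0.75, 0.662, -0.0]
force: [0.1, 0.5, -2.7]
grip_width: 0.35
grip_force: 59.2
```

```bash
python3 - <<'E'
from h import *
print(sense()['joints'])
go(H3+AX*(71+125),RR)
E
```

```text
[-6.76199527e-01  5.32473287e-01  7.78414018e-01 -1.11368484e-03
  1.82821220e+00 -5.51729073e-01]
pos [ 554.3 -296.   402.6] rot(first) [-3.43  0.78 -2.86] shift now [ 7.549 -2.244  2.337] shift after rot [ 7.78  -0.152  2.634]
```

Request:
{"name": "arm_command", "arguments": {"steps": [[[0,0.4,-0.12,0,0,0,0],[0,0.9,-0.27,0,0,0,0],[0,0.9,-0.27,0,0,0,0],[0,0.9,-0.27,0,0,0,0],[0,0.9,-0.27,0,0,0,0],[0,0.9,-0.27,0,0,0,0],[0,0.9,-0.27,0,0,0,0],[0,0.9,-0.27,0,0,0,0]]]}}

```text
time_s: 20.3
eef_pos: [495.2, 50.5, 399.2]
ee_rot: [-0.001, 0.75, 0.662, -0.002]
force: [1.3, -1.2, -2.1]
grip_width: 0.351
grip_force: 59.3
```

Request:
{"name": "arm_command", "arguments": {"steps": [[[0,0.6,-0.18,0,0,0,0],[0,0.3,-0.1,0,0,0,0],[0,0,0,0,-0.7,0.16,-0.57],[0,0,0,0,-0.7,0.16,-0.57],[0,0,0,0,-0.7,0.16,-0.57],[0,0,0,0,-0.7,0.16,-0.57],[0,0,0,0,-0.63,0.16,-0.58],[0,0,0,0,0,0,0]]]}}

```text
time_s: 21.3
eef_pos: [487.1, 94.5, 399.9]
ee_rot: [0.15, 0.569, 0.781, 0.209]
force: [0.5, -0.1, -2.0]
grip_width: 0.35
grip_force: 59.7
```

```bash
python3 - <<'E'
from h import *
go(H3+AX*(71+125),RR)
E
```

```text
pos [487.1  94.5 399.9] rot(first) [-0.03 -0.01 -0.03] shift now [-0.07  -1.106  2.02 ] shift after rot [-0.062 -1.114  2.016]
```

Request:
{"name": "arm_command", "arguments": {"steps": [[[0,-0.01,-0.35,0.3,-0.03,-0.01,-0.03],[0,-0.02,-0.35,0.4,0,0,0],[0,-0.02,-0.3,0.5,0,0,0],[0,-0.01,-0.11,0.5,0,0,0],[0,0,0,0.3,0,0,0],[0,0,0,0.2,0,0,0],[0,0,0,0,0,0,0]]]}}

```text
time_s: 22.18
eef_pos: [496.0, 95.0, 277.8]
ee_rot: [0.152, 0.566, 0.782, 0.211]
force: [-0.0, -0.5, -1.4]
grip_width: 0.35
grip_force: 59.4
```

```bash
python3 - <<'E'
from h import *
im={n:capture(n) for n in('side','top')}
o=np.zeros((480,800,3),np.uint8)
t=np.linspace(0,2*np.pi,8,endpoint=False)
for i,n in enumerate(im):
    u,v=proj(n,H3+AX*20)[0].astype(int);oo=np.array([u-25,v-30])
    o[:,400*i:400*i+400]=cv2.resize(im[n][v-30:v+30,u-25:u+25],(400,480),interpolation=2); print(n,oo,"x8")
    f=lambda P:((proj(n,P)-oo)*8+[400*i,0]).round()
    print("ring",f([H3+RR.apply([9.75*np.cos(a),9.75*np.sin(a),0]) for a in t]).tolist(),"axis 0,15,110",f([H3,H3+AX*15,H3+AX*110]).tolist())
cv2.imwrite('pics/r1.png',o[...,::-1].copy())
print(RR.inv().apply(sense()["eef_pos"]-H3),sense()['force'])
E
```

```text
side [247 228] x8
ring [[154.0, 322.0], [131.0, 298.0], [130.0, 269.0], [150.0, 252.0], [181.0, 257.0], [203.0, 281.0], [205.0, 310.0], [184.0, 327.0]] axis 0,15,110 [[167.0, 290.0], [194.0, 258.0], [379.0, 42.0]]
top [243 192] x8
ring [[565.0, 235.0], [567.0, 212.0], [586.0, 196.0], [611.0, 197.0], [627.0, 215.0], [625.0, 239.0], [606.0, 255.0], [581.0, 253.0]] axis 0,15,110 [[596.0, 225.0], [600.0, 239.0], [628.0, 333.0]]
[   0.70591481    2.47729598 -187.57738169] [-0.38096578  1.17382126 -1.80245781]
```

View pics/r1.png

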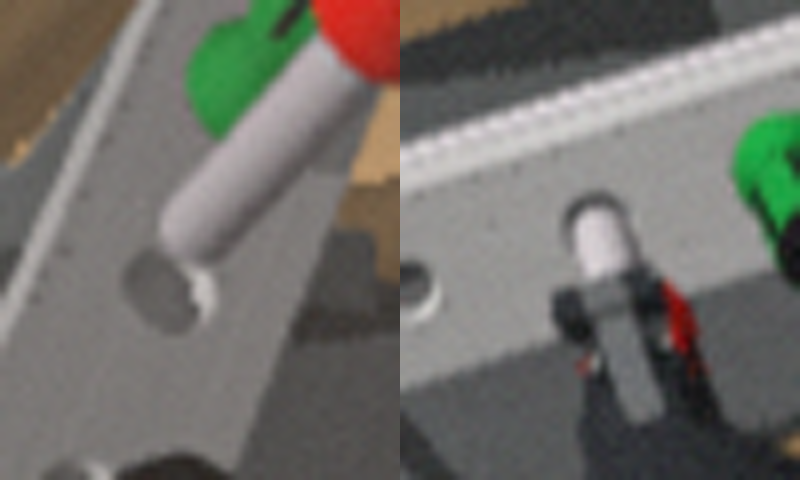

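```bash
python3 - <<'E'
from h import *
o=np.array([247,228]);ot=np.array([243,192])
T=lambda a,b:tri(o+np.array(a)/8,ot+(np.array(b)-[400,0])/8)
h,e=T((170,292),(597,220));p,e2=T((189,234),(600,229));p2,e3=T((189,234),(600,225))
print(h-H3,e);
for q,ee in((p,e2),(p2,e3)):print(RR.inv().apply(q-h),RR.inv().apply(q-H3),ee)
im={n:cv2.imread('pics/r1.png') for n in'a'}['a']
E
```

```text
[ 1.1464576  -0.6293152  -1.81811245] 2.00374620278242
[ -0.09118312   4.48007831 -22.37269363] [ -1.04482487   4.34584326 -20.35069366] 0.2037441672497618
[ -0.52382556   4.86516053 -21.57411899] [ -1.47746732   4.73092548 -19.55211901] 1.2707028064702333
```

The picture shows the red shaft tip at (189,234) left and (600,227) right, with hole 3 at (170,292) and (597,220). The tip is about 4 mm too far in tool y and about 20 mm out. I'll correct and advance carefully.

Request:
{"name": "arm_command", "arguments": {"steps": [[[0,0.02,-0.04,0,0,0,0],[0,0,-0.035,0.1,0,0,0],[0,0,0,0.1,0,0,0],[0,0,0,0.06,0,0,0],[0,0,0,0.04,0,0,0],[0,0,0,0,0,0,0]]]}}

```text
time_s: 23.02
eef_pos: [499.5, 97.2, 263.1]
ee_rot: [0.153, 0.566, 0.782, 0.211]
force: [-0.2, 0.6, -1.7]
grip_width: 0.35
grip_force: 59.4
```

Request:
{"name": "arm_command", "arguments": {"steps": [[[0,0,0,0.04,0,0,0],[0,0,0,0.04,0,0,0],[0,0,0,0.04,0,0,0],[0,0,0,0.04,0,0,0],[0,0,0,0,0,0,0]]]}}

```text
time_s: 23.65
eef_pos: [503.3, 98.4, 256.1]
ee_rot: [0.153, 0.566, 0.782, 0.211]
force: [0.1, -0.4, -2.3]
grip_width: 0.346
grip_force: 59.4
```

Request:
{"name": "arm_command", "arguments": {"steps": [[[0,0,0,0.04,0,0,0],[0,0,0,0.04,0,0,0],[0,0,0,0.04,0,0,0],[0,0,0,0,0,0,0]]]}}

```text
time_s: 24.15
eef_pos: [506.2, 99.3, 250.9]
ee_rot: [0.153, 0.566, 0.782, 0.211]
force: [0.4, 0.6, -1.5]
grip_width: 0.35
grip_force: 59.4
```

Request:
{"name": "arm_command", "arguments": {"steps": [[[0,0,0,0.05,0,0,0],[0,0,0,0.05,0,0,0],[0,0,0,0.05,0,0,0],[0,0,0,0.05,0,0,0],[0,0,0,0,0,0,0]]]}}

```text
time_s: 24.78
eef_pos: [511.0, 100.9, 242.3]
ee_rot: [0.153, 0.566, 0.782, 0.211]
force: [0.5, -0.5, -1.5]
grip_width: 0.348
grip_force: 59.4
```

Request:
{"name": "arm_command", "arguments": {"steps": [[[0,0,0,0.08,0,0,0],[0,0,0,0.1,0,0,0],[0,0,0,0.1,0,0,0],[0,0,0,0.1,0,0,0],[0,0,0,0.1,0,0,0],[0,0,0,0.1,0,0,0],[0,0,0,0.1,0,0,0],[0,0,0,0,0,0,0]]]}}

```text
time_s: 25.78
eef_pos: [527.3, 106.3, 212.8]
ee_rot: [0.153, 0.566, 0.782, 0.211]
force: [0.7, -0.5, -1.3]
grip_width: 0.35
grip_force: 59.4
```

Request:
{"name": "arm_command", "arguments": {"steps": [[[0,0,0,0.1,0,0,0],[0,0,0,0.1,0,0,0],[0,0,0,0.1,0,0,0],[0,0,0,0.1,0,0,0],[0,0,0,0.1,0,0,0],[0,0,0,0.1,0,0,0],[0,0,0,0.06,0,0,0],[0,0,0,0,0,0,0]]]}}

```text
time_s: 26.78
eef_pos: [543.2, 111.4, 184.5]
ee_rot: [0.153, 0.566, 0.782, 0.211]
force: [1.7, -0.5, -1.4]
grip_width: 0.347
grip_force: 59.6
```

Request:
{"name": "arm_command", "arguments": {"steps": [[[0,0,0,0.05,0,0,0],[0,0,0,0.05,0,0,0],[0,0,0,0.02,0,0,0],[0,0,0,0,0,0,0]]]}}

```text
time_s: 27.28
eef_pos: [546.0, 112.4, 179.4]
ee_rot: [0.153, 0.566, 0.782, 0.211]
force: [2.2, -0.4, -2.1]
grip_width: 0.345
grip_force: 59.7
```

Request:
{"name": "arm_command", "arguments": {"steps": [[[0,0,0,0.04,0,0,0],[0,0,0,0.04,0,0,0],[0,0,0,0,0,0,0]]]}}

```text
time_s: 27.65
eef_pos: [547.9, 113.0, 176.3]
ee_rot: [0.153, 0.566, 0.782, 0.211]
force: [-1.7, -1.3, 4.7]
grip_width: 0.348
grip_force: 59.9
```

Request:
{"name": "arm_command", "arguments": {"steps": [[[0,0,0,0.03,0,0,0],[0,0,0,0,0,0,0]]]}}

```text
time_s: 27.9
eef_pos: [548.9, 113.3, 176.3]
ee_rot: [0.154, 0.565, 0.782, 0.212]
force: [-10.2, -2.2, 15.9]
grip_width: 0.351
grip_force: 60.6
```

Request:
{"name": "arm_command", "arguments": {"steps": [[[1,0,0,0,0,0,0],[1,0,0,0,0,0,0],[1,0,0,0,0,0,0],[1,0,0,0,0,0,0],[1,0,0,-0.4,0,0,0],[1,0,0,-0.7,0,0,0],[1,0,0,-0.7,0,0,0],[1,0,0,-0.7,0,0,0]]]}}

```text
time_s: 28.9
eef_pos: [488.1, 93.5, 283.6]
ee_rot: [0.153, 0.566, 0.782, 0.211]
force: [-0.2, 0.9, 0.4]
grip_width: 0.997
grip_force: 0.0
```

Request:
{"name": "arm_command", "arguments": {"steps": [[[1,0,0,-0.7,0,0,0],[1,0,0,-0.7,0,0,0],[1,0,-0.5,-0.7,0,0,0],[1,0,-0.7,-0.4,0,0,0],[1,0,-0.7,0,0,0,0],[1,0,-0.5,0,0,0,0],[1,0,0,0,0,0,0]]]}}

```text
time_s: 29.78
eef_pos: [330.0, 41.1, 330.1]
ee_rot: [0.153, 0.567, 0.782, 0.211]
force: [-1.0, 0.2, -0.1]
grip_width: 1.003
grip_force: 0.0
```

```bash
python3 - <<'E'
from h import *
im={n:cv2.cvtColor(capture(n),cv2.COLOR_RGB2HSV) for n in('side','top')}
o=np.hstack([cv2.cvtColor(im[n],cv2.COLOR_HSV2BGR) for n in im]);cv2.imwrite('pics/end.png',o)
col=dict(yellow=([(20,34)],H1),red=([(0,8),(172,180)],H3),blue=([(105,125)],2*H1/1-(H1+H3)/2+0),green=([(50,80)],2*H3-(H1+H3)/2))
for k,(c,H) in col.items():
    for n in im:
        u,v=proj(n,H+AX*50)[0].astype(int)
        try:
            b=blob(im[n],c,(u-32,u+32,max(v-32,0),v+32)); print(k,n,(b[0]-proj(n,H)[0]).round(1),b[1],b[2]-np.repeat(proj(n,H)[0].round(),2))
        except Exception as e: print(k,n,"none")
s=sense();print(s['eef_pos'],s['force'])
E
```

```text
yellow side [ 6.3 -9.2] 479 [ -9.  27. -28.   7.]
yellow top [-0.8  1.1] 170 [-8.  6. -6.  9.]
red side [ 7.  -8.8] 554 [ -8.  26. -29.   7.]
red top [-0.2  0.4] 155 [-6.  7. -6. 10.]
blue side [ 4.5 -5.8] 520 [ -9.  22. -26.   9.]
blue top [-0.9  1.5] 173 [-9.  6. -6.  9.]
green side [  5.5 -12.8] 246 [ -7.  19. -28.   3.]
green top [0.  0.2] 143 [-6.  8. -6. 10.]
[331.02333272  41.28217865 330.95034454] [ 0.08862705  0.11265026 -0.21130533]
```

```bash
python3 - <<'E'
from h import *
I=cv2.imread('pics/end.png')
im={'side':I[:,:640],'top':I[:,640:]}
d=(H1-H3)/2
hs=dict(blue=([(105,125)],H1+d),yellow=([(20,34)],H1),red=([(0,8),(172,180)],H3),green=([(50,80)],H3-d))
I0={n:cv2.imread(f'pics/{n}0.png') for n in im}
for n in im:
  for k,(c,H) in hs.items():
    u,v=proj(n,H+AX*50)[0].astype(int);hsv=cv2.cvtColor(im[n],cv2.COLOR_BGR2HSV)
    b=(u-32,u+32,v-32,v+32); m=np.zeros((64,64),np.uint8)
    for a,e in c:m|=cv2.inRange(hsv[b[2]:b[3],b[0]:b[1]],(a,90,40),(e,255,255))
    nn,l,st,_=cv2.connectedComponentsWithStats(m);i=1+np.argmax(st[1:,4]);ys,xs=np.nonzero(l==i)
    p0,p1=proj(n,[H,H+AX*50]);ax=(p1-p0)/np.linalg.norm(p1-p0)/1; P=np.stack([xs+b[0],ys+b[2]],1)-p0
    al=P@ax; pe=P@np.array([-ax[1],ax[0]]); pm=np.linalg.norm(p1-p0)/50
    print(n,k,"px/mm",pm.round(2),"along lo/hi px",np.percentile(al,[1,99]).round(1),"perp mid",((pe.min()+pe.max())/2).round(1),"perp by thirds",[pe[(al>q)&(al<=q+8)].mean().round(1) for q in(-4,6,16)])
for k in('blue','green'):
  for n in im: print(k,n,np.abs(im[n].astype(int)-I0[n])[slice(*((310,365) if n=='side' else (238,262)) if k=='blue' else ((200,250) if n=='side' else (205,230))), slice(*((215,240) if n=='side' else (185,204)) if k=='blue' else ((268,300) if n=='side' else (284,300)))].mean())
E
```

```text
side blue px/mm 0.33 along lo/hi px [-7.9 26.1] perp mid -0.4 perp by thirds [np.float64(-0.4), np.float64(-0.7), np.float64(-0.7)]
side yellow px/mm 0.34 along lo/hi px [-7.6 28.8] perp mid -0.2 perp by thirds [np.float64(-4.1), np.float64(-1.1), np.float64(-0.0)]
side red px/mm 0.35 along lo/hi px [-6.1 29.8] perp mid -0.2 perp by thirds [np.float64(-0.3), np.float64(-0.4), np.float64(-0.2)]
side green px/mm 0.36 along lo/hi px [-5.  29.8] perp mid -2.4 perp by thirds [np.float64(-5.2), np.float64(-4.4), np.float64(-2.2)]
top blue px/mm 0.14 along lo/hi px [-5.7 10.3] perp mid 0.4 perp by thirds [np.float64(0.4), np.float64(1.1), np.float64(nan)]
top yellow px/mm 0.13 along lo/hi px [-5.8  9. ] perp mid 0.6 perp by thirds [np.float64(0.5), np.float64(1.2), np.float64(nan)]
top red px/mm 0.12 along lo/hi px [-6.3  7.8] perp mid 0.1 perp by thirds [np.float64(0.1), np.float64(1.3), np.float64(nan)]
top green px/mm 0.12 along lo/hi px [-6.5  7.8] perp mid 0.1 perp by thirds [np.float64(-0.0), np.float64(2.9), np.float64(nan)]
blue side 9.51660606060606
blue top 3.7002923976608186
green side 17.55375
green top 4.333333333333333<stdin>:15: RuntimeWarning: Mean of empty slice.
  ret = ret.dtype.type(ret / rcount)
```

The collar positions of yellow and red line up with the seated blue and green drivers in both views, so I'll hand in.

```bash
python3 -c "
from rig import *
print(finish_job())"
```

```text
the job is handed in; nothing more can be done
None
```

I handed in the job: the yellow driver is in the 12 mm hole and the red one in the 18 mm hole. Both were pushed until the collar met the rail, then released, with the arm backed away clear. The hand-in gave no verdict, but both views show their collars level with the seated blue and green ones.

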